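# Park the wooden dough roller at the top of the drying rack

### The job

On the sloped two-lane drying rack, push the short wooden dough roller so that it rolls up its lane, over the blue ridge and into the rest at the end stop, where it stays and cannot roll back down. Push it gently from behind with the fingers, without picking it up, turning it out of its lane or jamming it hard against the end stop. Leave the white roller at the foot of its own lane and everything else where it is.

Things in the scene. Friction and masses are not known exactly. Their poses are not given: they have to be found in the camera images.
- roller_rack: Two-lane sloped drying rack of aluminium on steel legs, 212 mm along the lanes, 273 mm across, fixed to the bench. Origin on the bench under its middle; +x points along the lanes in the uphill direction (roughly away from the robot; the rack is turned a little), +y left across the lanes, z up.
- roller_chute: The rack's sloped tray (fixed), tilted up 8 degrees toward its +x. Origin on the lane floor in the tray's middle, 42 mm above the bench; +x uphill along the floor, +y left, z square off the floor. Two lanes 132 mm wide, centred at y = +67.5 and -67.5 mm; walls and divider stand 27 mm off the floor. Along x: foot lip at -95 (top 12 mm off the floor), crest of the ridge at +70, face of the end stop at +105 mm.
- ridge (a point): Middle of the crest of the blue ridge that crosses both lanes (tray x = 70, z = 3 mm). The ridge is a wedge that rises gently from the floor over 22 mm to 3 mm and drops steeply on its uphill side. A roller let go before it is over the ridge rolls back down to the foot lip; once over, it stays between the ridge and the end stop (45 mm high).
- rest_left (a point): Where the middle of a roller lies when it is at home in the rest of the left lane (tray x = 80.5, y = +67.5, z = 21 mm): it rests there against the ridge, about 3.5 mm short of the end stop. It may lie up to 6 mm to either side along the lane's width.
- rest_right (a point): The same for the right lane (tray y = -67.5 mm).
- wood_roller: Short dough roller of brown wood, a plain cylinder 42 mm in diameter and 120 mm long, about 0.13 kg, lying across one of the two lanes against the foot lip. Origin at its middle, on its axis; its y axis runs along the roller. It is polished, so it turns and slips easily under a finger, and is free to roll.
- white_roller: The same roller in white plastic, 42 mm in diameter, 120 mm long, lying at the foot of the other lane; not to be moved. Origin at its middle, y axis along it.
- red_bottle: Red squeeze bottle with a white nozzle standing to the right of the rack, 63 mm in diameter, 218 mm high; origin under its middle. Leave alone.
- herb_cup: Grey round deli cup, 103 mm in diameter, 75 mm high, standing to the right of the rack; origin under its middle. Leave alone.
- timer: White kitchen timer with a red dial, 66 mm cube, standing farther right; origin under its middle. Leave alone.
Things that resemble listed ones, but are neither listed nor needed, are in the scene too. Leave any purple look-alike of the wood_roller alone.

How it is judged:
By the outcome, as a careful person would: the job done as asked, in the order asked, and still so for the second after the job is handed in, with the robot touching nothing.
It also fails if it takes over 38 s, if anything falls off the work surface, if the arm or the gripper's body presses on something with over 40 N, if the wrist force passes 120 N, or if a joint passes its speed limit or range.

### The arm

A 6-joint arm with a two-finger parallel gripper is mounted at the origin on a cart in front of the work surface, level with it; the furniture and walls round the work are solid. World frame = base frame: x ahead of the robot, y to its left, z up, the work surface at z = 0. Lengths are in m, angles in rad, forces in N, time in s.
With the tool pointing down it reaches from about 0.35 to 0.85 m from the base axis. Payload 8.1 kg.
Tool frame: the origin (TCP) lies midway between the tips of the shut fingers; the grasp point (between the pads) lies 19 mm behind it; z points along the fingers, y is the line along which they close (so a half turn about z gives the same grasp; the last joint's range is limited). The gripper opens to 93 mm and grips with 3 to 60 N. Pads are 15 mm wide; open, the fingers measure 128 mm over their backs; the gripper's body (75 mm by 188 mm) begins 65 mm behind the grasp point.
Start: joints at [-1.388, 0.13, 1.488, -0, 1.523, -0.085], TCP at [0.159, -0.579, 0.219] pointing down, gripper open.
Joint ranges: [-2.96, 2.96], [-0.89, 2.26], [0.02, 2.5], [-1.34, 4.48], [0, 2.73], [-2.66, 2.66]. Speed limits (rad/s): [2.39, 2.39, 2.79, 3.14, 3.14, 3.14].

### API

Orientations are given as a rotation vector (axis times angle).
In Python, from plant import read_state, read_camera, get_calibration, close_job gives the robot as it stands.
- The arm moves only by the shell command python3 -m crank 'ROWS' [FORCE]. ROWS is JSON, a list that holds one entry, the list of rows, each a list of 7 numbers: the gripper's target within -1 to 1 (fully open at 1, half-way at 0, shut at -1), then the shift along the tool's x, y, z as a fraction of full scale, then the turn, a rotation vector about the tool's x, y, z as a fraction of full scale. In form: [[[grip, x, y, z, rx, ry, rz], ...]]. A call has exactly 5 rows; each row is the pose to reach, as a shift and turn from the pose commanded when the call began, along the tool's axes at that moment; what a row does not reach only later rows make up. Full scale, the value 1, is 0.5 m for a shift and 90 degrees for a turn. A row lasts 1/8 s, in which the tool goes at most 62.5 mm and 10.7 degrees, less where a joint would pass 70% of its speed; a pose out of reach is approached as far as the arm can. A call with a number of a shift or a turn outside -1 to 1 is refused whole. A call with a gripper value outside its range is refused whole. The fingers move at their own pace and stop on an object; FORCE is the grip in N (left out, the last holds). Time passes only in rows, so rows that repeat a pose let the fingers close, or fill a call up. It gives the time, the measured TCP pose, the force, the opening and the grip force at its end, in the units of the state.
- read_state(): the state, without advancing time (a new reading comes with each control period).
- read_camera(name): name is "scene" or "top"; returns the picture (400x640x3 uint8, red, green, blue); there is no depth.
- get_calibration(name): a dict with "fx", "fy", "cx", "cy" (pixels), "eye" and "orientation" of the camera in the world. Camera axes: x right, y down, z forward; pixel columns grow to the right and rows downward; lengths in m; the calibration is good to about 2 mm. A picture is of the moment at which its call begins. get_calibration takes no time and is no camera call.
- close_job(): hands the job in; it is judged then, once.
The state is a dict: "t": time; "q": joint angles; "dq": joint speeds; "joint_torque": joint torques, N m; "tool_pos": TCP position; "orientation": TCP orientation; "force": force on the tool from outside, world axes, zero at the start; "wrist_torque": the same for the moment, N m; "opening": finger opening in m; "gripper_force": force on a finger pad.
Only numpy, scipy, OpenCV 4.12 (cv2) and the standard library are available. Lean on these libraries where they do the work, as an engineer would, in place of code of your own. Each camera call takes 0.05 s, during which the arm holds its last target. There are 200 camera calls.

## Working session

There is one attempt and no reset: what is moved stays moved. The work goes in short steps, Python scripts to look and compute and a shell command to move; the robot and the scene stay as the last step left them, time stands still between calls to the robot, and variables do not carry over. Pictures are saved under pics/ and viewed, at most 10 in all, crops included, and the job is handed in when it is done.

```bash
ls; mkdir -p pics; python3 - <<'E'
from plant import *
import cv2
s=read_state();print(s)
for n in("scene","top"):
    cv2.imwrite(f"pics/{n}0.png",read_camera(n)[:,:,::-1]);print(n,get_calibration(n))
E
```

```text
pics
{'t': 0.0, 'q': array([-1.38840334e+00,  1.31146741e-01,  1.48927204e+00, -2.45611257e-05,
        1.52298239e+00, -8.54070830e-02]), 'dq': array([-2.50528597e-05, -4.18796335e-04,  1.49255380e-03,  1.32098543e-04,
       -1.72729666e-04, -5.92785200e-04]), 'joint_torque': array([ 1.65725309e-03, -5.59845471e+01, -4.91753304e+01,  7.67174712e-02,
        3.56603146e-02, -1.69157706e-04]), 'tool_pos': array([ 0.15867253, -0.57805626,  0.21760003]), 'orientation': array([-3.11168226e+00, -4.19164347e-01,  1.76093337e-04]), 'force': array([ 0.96086636,  0.51484721, -1.02147765]), 'wrist_torque': array([-0.06553391,  0.00477809,  0.06876366]), 'gripper_force': 0.0, 'opening': 0.09284136947893504}
scene {'fx': 366.8108725944433, 'fy': 366.8108725944433, 'cx': 319.1973794853713, 'cy': 198.9156600921258, 'eye': array([0.20491665, 0.69803378, 1.03289037]), 'orientation': array([-0.59534408,  2.7559687 , -0.98629598])}
top {'fx': 482.0642201528187, 'fy': 482.0642201528187, 'cx': 322.7098761396643, 'cy': 203.05907464234605, 'eye': array([ 0.21012135, -0.02476655,  1.70000119]), 'orientation': array([-2.09563826,  2.14215281, -0.21005198])}
```

View pics/scene0.png

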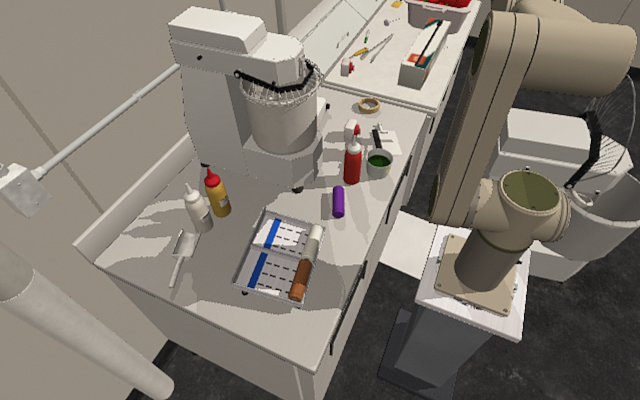

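View pics/top0.png

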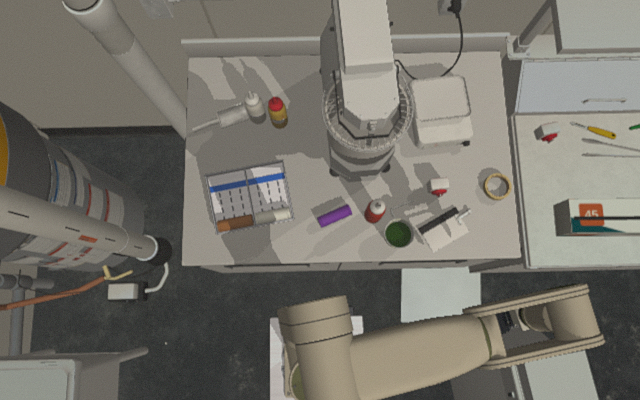

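The brown wood roller is at scene (302,279) / top (236,223), lying across the left lane's foot. Things it could be confused with are the white roller, at scene (313,241) / top (271,214), and the purple look-alike, at scene (339,202) / top (334,214). The brown one fits the description. Next I'll check that in a close crop from both views.

```bash
python3 - <<'E'
import cv2,numpy as np
a=cv2.imread("pics/top0.png")[155:240,195:300]; b=cv2.imread("pics/scene0.png")[200:310,225:330]
cv2.imwrite("pics/ct.png",cv2.resize(a,None,fx=7,fy=7,interpolation=cv2.INTER_CUBIC))
cv2.imwrite("pics/cs.png",cv2.resize(b,None,fx=5,fy=5,interpolation=cv2.INTER_CUBIC))
E
```

```text
(no output)
```

View pics/ct.png

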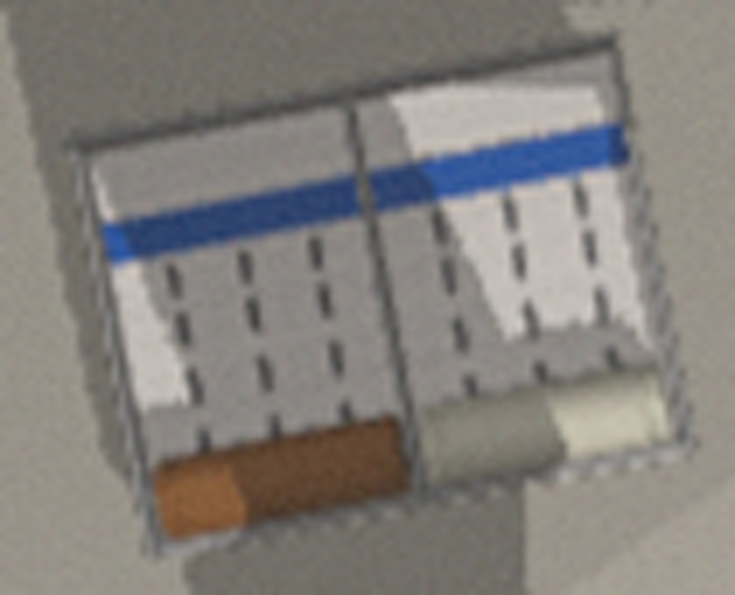

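View pics/cs.png

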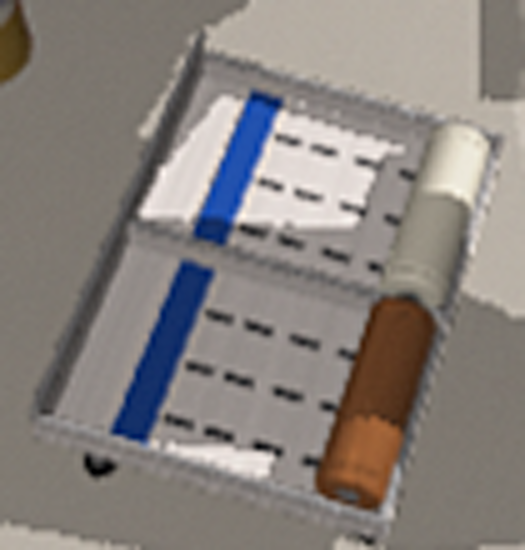

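```bash
cat > h.py <<'E'
import numpy as np
from scipy.spatial.transform import Rotation as R
from plant import *
C={n:get_calibration(n) for n in("scene","top")}
def proj(n,p):
    c=C[n];v=(np.atleast_2d(p)-c["eye"])@R.from_rotvec(c["orientation"]).as_matrix()
    return np.c_[c["fx"]*v[:,0]/v[:,2]+c["cx"],c["fy"]*v[:,1]/v[:,2]+c["cy"]]
def tray(P,x):  # tray mm -> world m ; P = x,y,yaw,z
    r=R.from_euler("zy",[P[2],-np.radians(8)])
    return r.apply(np.atleast_2d(x)/1000)+[P[0],P[1],P[3]]
E
python3 - <<'E'
from h import *
from scipy.optimize import least_squares
T=lambda p:(np.array(p)+.5)/7-.5+[195,155]
S=lambda p:(np.array(p)+.5)/5-.5+[225,200]
obs=[("top",T((110,262)),(48,133.5,0)),("top",T((103,226)),(70,133.5,3)),("top",T((375,210)),(48,-1.5,0)),
("top",T((80,148)),(107,136,45)),("top",T((615,42)),(107,-136,45)),
("scene",S((213,268)),(48,1.5,0)),("scene",S((185,262)),(70,1.5,3)),("scene",S((283,97)),(48,-133.5,0)),("scene",S((252,92)),(70,-133.5,3)),
("scene",S((200,36)),(107,-136,45)),("scene",S((35,412)),(107,136,45))]
f=lambda P:np.concatenate([(proj(n,tray(P,x))[0]-u) for n,u,x in obs])
s=least_squares(f,[.5,.3,.1,.042],loss="soft_l1");P=s.x
print(P.round(4));print(f(P).reshape(-1,2).round(1))
np.save("P.npy",P)
g=lambda w:np.concatenate([proj("top",w)[0]-T((281,479)),proj("scene",w)[0]-S((378,399))])
w=least_squares(g,[.45,.3,.06]);print("wood",w.x.round(4),g(w.x).round(1))
g=lambda w:np.concatenate([proj("top",w)[0]-T((543,428)),proj("scene",w)[0]-S((440,213))])
w=least_squares(g,[.45,.3,.06]);print("white",w.x.round(4),g(w.x).round(1))
for n,x in dict(wood=(-74,67.5,21),white=(-74,-67.5,21),rest=(80.5,67.5,21),ridge=(70,0,3)).items(): print(n,tray(P,x).round(4))
E
```

```text
[0.5604 0.2214 0.173  0.0406]
[[ 0.7  0.8]
 [ 0.4 -0.2]
 [ 0.6  0.9]
 [-1.8 -0.6]
 [-0.4 -0.7]
 [ 0.4  1.1]
 [-0.7 -0.2]
 [ 0.2  0.7]
 [ 0.1 -0.7]
 [ 0.1 -0.3]
 [-0.3 -0.2]]
wood [0.4722 0.2729 0.0626] [-0. -0.  0.  0.]
white [0.4938 0.144  0.0648] [ 0.   0.2 -0.2 -0. ]
wood [[0.4737 0.2751 0.0496]]
white [[0.4967 0.1421 0.0528]]
rest [[0.6245 0.3017 0.0708]]
ridge [[0.6282 0.2334 0.0531]]
```

The crop shows the brown roller lying across the left lane at the foot, axis around top crop (281,479), with the white one in the right lane, so the choice holds. The fit gives rack yaw 9.9° and floor height 40.6 mm against the stated 42. The triangulated wood roller lies within 3 mm of the foot-lip pose in plan; the lip hides its lower part, so its height reads high. Next come the obstacle positions and the tool-frame shifts.

```bash
cat >> h.py <<'E'
from scipy.optimize import least_squares
def tri(t,s): 
    r=least_squares(lambda w:np.concatenate([proj("top",w)[0]-t,proj("scene",w)[0]-s]),[.5,0,.1]);return r.x.round(3),r.cost.round(1)
def go(*wp):   # world waypoints -> tool-frame shifts (fraction) from the present pose, turn to rack yaw
    P=np.load("P.npy");s=read_state();r=R.from_rotvec(s["orientation"])
    X=R.from_euler("z",P[2]).as_matrix()@np.diag([1.,-1,-1])
    print("t",s["t"],"pos",s["tool_pos"].round(4),"F",s["force"].round(1),"q",s["q"].round(2),"open",round(s["opening"],4))
    print("turn",((r.inv()*R.from_matrix(X)).as_rotvec()/(np.pi/2)).round(4))
    for w in wp: print(np.round(w,4),"->",(r.inv().apply(np.array(w)-s["tool_pos"])/.5).round(4))
    print("TCP in tray mm",(R.from_euler("zy",[P[2],-np.radians(8)]).inv().apply(s["tool_pos"]-[P[0],P[1],P[3]])*1000).round(1))
E
python3 - <<'E'
from h import *
P=np.load("P.npy")
print("bottle",tri((377,204),(354,143)),"bowl",tri((367,148),(300,97)))
print("purple",tri((334,215),(339,202)))
go((.33,-.36,.40),(.40,-.06,.40),tray(P,(-125,67.5,80))[0],tray(P,(-125,67.5,17))[0])
E
```

```text
bottle (array([ 0.501, -0.204,  0.189]), np.float64(0.6)) bowl (array([ 0.654, -0.159,  0.353]), np.float64(27.8))
purple (array([ 0.496, -0.07 ,  0.023]), np.float64(1.0))
t 0.1 pos [ 0.1587 -0.5781  0.2177] F [ 0.4 -0.3  0.2] q [-1.39  0.13  1.49  0.    1.52 -0.09] open 0.093
turn [-0.001  -0.0001  0.0603]
[ 0.33 -0.36  0.4 ] -> [ 0.4459 -0.3306 -0.364 ]
[ 0.4  -0.06  0.4 ] -> [ 0.7397 -0.8722 -0.3631]
[0.4158 0.2663 0.101 ] -> [ 0.9427 -1.4923  0.2359]
[0.4245 0.2663 0.0386] -> [ 0.9596 -1.4875  0.3607]
TCP in tray mm [-505.2 -723.3  231.3]
```

```bash
python3 -m crank '[[[0.3,0.08,-0.06,-0.07,0,0,0.012],[0.3,0.16,-0.12,-0.14,0,0,0.024],[0.3,0.24,-0.18,-0.2,0,0,0.036],[0.3,0.32,-0.24,-0.26,0,0,0.048],[0.3,0.40,-0.3,-0.32,0,0,0.06]]]' 10
python3 - <<'E'
from h import *
P=np.load("P.npy")
go((.39,-.06,.38),(.39,.20,.30),tray(P,(-125,67.5,80))[0])
E
```

```text
t: 0.72
tool_pos: [0.3126, -0.3795, 0.3792]
orientation: [-3.129, -0.271, 0.0]
force: [0.1, -0.8, -0.6]
opening: 0.0604
gripper_force: 0.0
t 0.725 pos [ 0.3126 -0.3795  0.3792] F [ 0.1 -0.8 -0.6] q [-0.99 -0.17  1.5   0.    1.82  0.41] open 0.0604
turn [-0.0003  0.0001 -0.0002]
[ 0.39 -0.06  0.38] -> [ 0.2623 -0.6028 -0.0013]
[0.39 0.2  0.3 ] -> [ 0.3517 -1.115   0.1589]
[0.4158 0.2663 0.101 ] -> [ 0.4253 -1.2367  0.5569]
TCP in tray mm [-298.7 -557.7  369.9]
```

```bash
python3 -m crank '[[[0.3,0.05,-0.11,0,0,0,0],[0.3,0.10,-0.22,0,0,0,0],[0.3,0.15,-0.33,0,0,0,0],[0.3,0.20,-0.44,0,0,0,0],[0.3,0.25,-0.55,0,0,0,0]]]'
python3 -m crank '[[[0.3,0.02,-0.12,0,0,0,0],[0.3,0.04,-0.24,0,0,0,0],[0.3,0.06,-0.36,0,0,0,0],[0.3,0.08,-0.48,0,0,0,0],[0.3,0.09,-0.58,0,0,0,0]]]'
python3 - <<'E'
from h import *
P=np.load("P.npy")
go(tray(P,(-130,67.5,80))[0],tray(P,(-130,67.5,17))[0])
E
```

```text
t: 1.35
tool_pos: [0.3875, -0.0867, 0.3784]
orientation: [-3.13, -0.272, -0.0]
force: [1.0, -0.8, 1.0]
opening: 0.0609
gripper_force: 0.0
t: 1.98
tool_pos: [0.3812, 0.207, 0.3782]
orientation: [3.13, 0.274, -0.001]
force: [1.1, -0.3, 0.6]
opening: 0.0605
gripper_force: 0.0
t 1.975 pos [0.3812 0.207  0.3782] F [ 1.1 -0.3  0.6] q [ 0.38 -0.33  1.63  0.    1.84  1.78] open 0.0605
turn [0.     0.0003 0.001 ]
[0.4109 0.2655 0.1003] -> [ 0.0791 -0.1048  0.5557]
[0.4197 0.2655 0.038 ] -> [ 0.0965 -0.1018  0.6804]
TCP in tray mm [-131.     8.3  359.3]
```

```bash
python3 -m crank '[[[0.3,0.02,-0.025,0.11,0,0,0],[0.3,0.04,-0.05,0.22,0,0,0],[0.3,0.06,-0.075,0.33,0,0,0],[0.3,0.075,-0.1,0.43,0,0,0],[0.3,0.08,-0.105,0.52,0,0,0.001]]]'
python3 - <<'E'
from h import *
import cv2
P=np.load("P.npy")
go(tray(P,(-130,67.5,17))[0],tray(P,(-118,67.5,17))[0])
a=read_camera("scene")[185:315,220:365,::-1]
cv2.imwrite("pics/s1.png",cv2.resize(a,None,fx=4,fy=4,interpolation=cv2.INTER_CUBIC))
E
```

```text
t: 2.6
tool_pos: [0.4114, 0.2637, 0.1162]
orientation: [3.129, 0.271, -0.002]
force: [0.0, 0.2, 0.1]
opening: 0.0603
gripper_force: 0.0
t 2.6 pos [0.4114 0.2637 0.1162] F [0.  0.2 0.1] q [ 0.46 -0.1   1.91  0.    1.33  1.86] open 0.0603
turn [ 0.0002  0.0009 -0.0003]
[0.4197 0.2655 0.038 ] -> [ 0.0171 -0.0007  0.1565]
[0.4314 0.2675 0.0396] -> [ 0.0408 -0.0007  0.1531]
TCP in tray mm [-127.6   65.3   95.6]
```

View pics/s1.png

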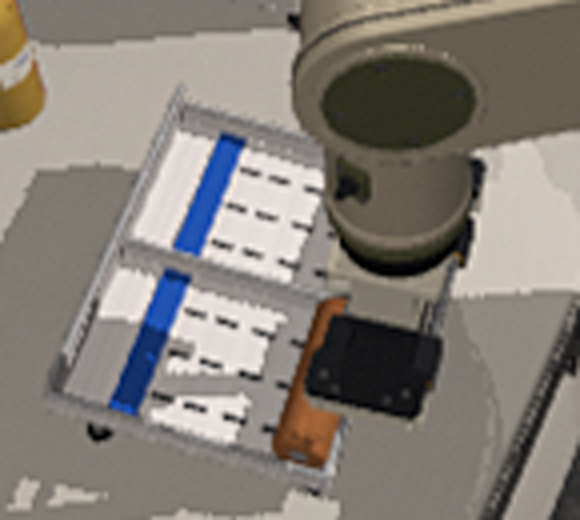

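The gripper is over the foot of the left lane, behind the brown roller at (310,400), and the path is clear. Lowering behind the lip.

```bash
python3 -m crank '[[[0.3,0.004,-0.001,0.04,0,0.001,0],[0.3,0.008,-0.001,0.08,0,0.001,0],[0.3,0.012,-0.001,0.11,0,0.001,0],[0.3,0.016,-0.001,0.14,0,0.001,0],[0.3,0.018,-0.001,0.156,0,0.001,0]]]'
python3 - <<'E'
from h import *
P=np.load("P.npy")
go(*[tray(P,(x,67.5,17))[0] for x in(-104,-80,45,52)])
E
```

```text
t: 3.28
tool_pos: [0.4209, 0.2653, 0.04]
orientation: [3.13, 0.27, 0.002]
force: [-0.3, 0.3, 0.1]
opening: 0.0606
gripper_force: 0.0
t 3.275 pos [0.4209 0.2653 0.04  ] F [-0.3  0.3  0.1] q [ 0.46  0.02  1.95 -0.    1.18  1.86] open 0.0606
turn [ 0.0001 -0.0006 -0.0007]
[0.445  0.27   0.0415] -> [ 0.0492 -0.0009 -0.0031]
[0.4684 0.2741 0.0448] -> [ 0.0967 -0.001  -0.0096]
[0.5904 0.2956 0.062 ] -> [ 0.3444 -0.0017 -0.0437]
[0.5972 0.2968 0.0629] -> [ 0.3583 -0.0017 -0.0456]
TCP in tray mm [-128.6   67.1   18.8]
```

```bash
python3 -m crank '[[[0.3,0.015,0,-0.002,0,0,0],[0.3,0.03,0,-0.004,0,0,0],[0.3,0.042,0,-0.006,0,0,0],[0.3,0.054,0,-0.0075,0,0,0],[0.3,0.066,0,-0.009,0,0,0]]]'
python3 -m crank '[[[0.3,0.012,0,-0.0017,0,0,0],[0.3,0.024,0,-0.0034,0,0,0],[0.3,0.036,0,-0.005,0,0,0],[0.3,0.048,0,-0.0067,0,0,0],[0.3,0.06,0,-0.0084,0,0,0]]]'
python3 - <<'E'
from h import *
import cv2
P=np.load("P.npy")
go(*[tray(P,(x,67.5,18))[0] for x in(45,52)])
a=read_camera("scene")[185:315,220:365,::-1]; b=read_camera("top")[155:240,195:300,::-1]
cv2.imwrite("pics/s2.png",np.hstack([cv2.resize(a,(435,390)),cv2.resize(b,(365,390))]))
E
```

```text
t: 3.9
tool_pos: [0.4539, 0.2712, 0.0454]
orientation: [-3.13, -0.27, -0.003]
force: [-0.9, -0.1, 1.3]
opening: 0.0603
gripper_force: 0.3
t: 4.53
tool_pos: [0.4834, 0.2763, 0.0495]
orientation: [-3.13, -0.27, -0.002]
force: [-0.6, 0.1, 0.5]
opening: 0.0605
gripper_force: 0.3
t 4.525 pos [0.4834 0.2763 0.0495] F [-0.6  0.1  0.5] q [ 0.43  0.16  1.78 -0.    1.2   1.83] open 0.0605
turn [-0.     -0.001  -0.0007]
[0.5902 0.2956 0.0629] -> [ 0.2172 -0.0014 -0.0266]
[0.5971 0.2968 0.0639] -> [ 0.2311 -0.0015 -0.0285]
TCP in tray mm [-64.4  67.   19.5]
```

View pics/s2.png

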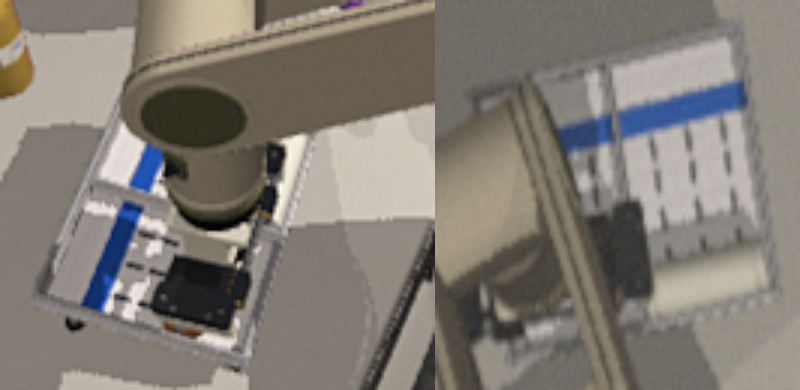

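The roller has left the lip and is partly visible under the gripper at (190,325). The white roller still lies at its foot at (705,275). Continuing at about 55 mm/s.

```bash
python3 -m crank '[[[0.3,0.014,0,-0.0017,0,0,0],[0.3,0.028,0,-0.0034,0,0,0],[0.3,0.042,0,-0.005,0,0,0],[0.3,0.056,0,-0.007,0,0,0],[0.3,0.07,0,-0.009,0,0,0]]]'
python3 -m crank '[[[0.3,0.014,0,-0.002,0,0,0],[0.3,0.028,0,-0.0038,0,0,0],[0.3,0.042,0,-0.0058,0,0,0],[0.3,0.056,0,-0.0078,0,0,0],[0.3,0.07,0,-0.0096,0,0,0]]]'
python3 - <<'E'
from h import *
import cv2
P=np.load("P.npy")
go(*[tray(P,(x,67.5,18))[0] for x in(45,52)])
a=read_camera("scene")[185:315,220:365,::-1]
cv2.imwrite("pics/s3.png",cv2.resize(a,None,fx=4,fy=4,interpolation=cv2.INTER_CUBIC))
E
```

```text
t: 5.25
tool_pos: [0.518, 0.2824, 0.0541]
orientation: [-3.13, -0.27, -0.003]
force: [-1.1, 0.3, -0.5]
opening: 0.0602
gripper_force: 0.3
t: 5.88
tool_pos: [0.5525, 0.2883, 0.0589]
orientation: [-3.13, -0.27, -0.003]
force: [-0.5, 0.6, 0.3]
opening: 0.0601
gripper_force: 0.3
t 5.875 pos [0.5525 0.2883 0.0589] F [-0.5  0.6  0.3] q [ 0.4   0.32  1.58 -0.    1.25  1.8 ] open 0.0601
turn [ 0.     -0.001  -0.0006]
[0.5902 0.2956 0.0629] -> [ 0.0769 -0.0014 -0.0079]
[0.5971 0.2968 0.0639] -> [ 0.0908 -0.0015 -0.0098]
TCP in tray mm [ 6.3 66.9 19.3]
```

View pics/s3.png

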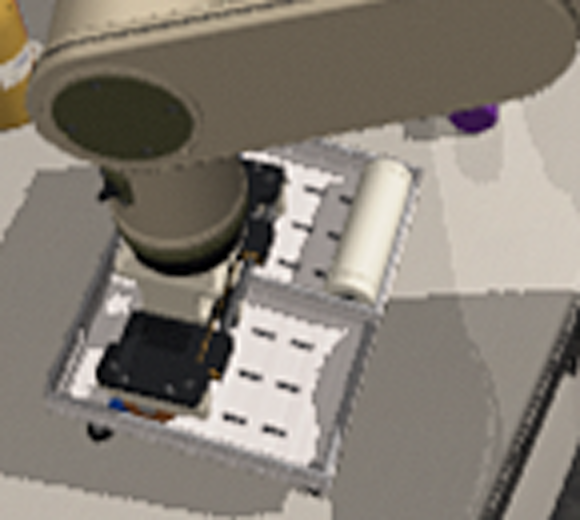

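Brown shows ahead of the fingers next to the blue ridge at (145,410), and the white roller hasn't moved from (375,230). From here I'll go slowly over the ridge.

```bash
python3 -m crank '[[[0.3,0.008,0,-0.001,0,0,0],[0.3,0.016,0,-0.002,0,0,0],[0.3,0.024,0,-0.003,0,0,0],[0.3,0.032,0,-0.004,0,0,0],[0.3,0.04,0,-0.0052,0,0,0]]]'
python3 -m crank '[[[0.3,0.006,0,-0.001,0,0,0],[0.3,0.012,0,-0.0018,0,0,0],[0.3,0.018,0,-0.0026,0,0,0],[0.3,0.024,0,-0.0034,0,0,0],[0.3,0.03,0,-0.0042,0,0,0]]]'
python3 - <<'E'
from h import *
import cv2
P=np.load("P.npy")
go(*[tray(P,(x,67.5,19))[0] for x in(45,48,50,52)])
a=read_camera("scene")[225:305,220:300,::-1]
cv2.imwrite("pics/s4.png",cv2.resize(a,None,fx=6,fy=6,interpolation=cv2.INTER_CUBIC))
E
```

```text
t: 6.55
tool_pos: [0.5719, 0.2917, 0.0615]
orientation: [-3.13, -0.27, -0.002]
force: [-2.0, -0.5, 1.7]
opening: 0.0602
gripper_force: 0.9
t: 7.18
tool_pos: [0.5869, 0.2943, 0.0637]
orientation: [-3.13, -0.27, -0.003]
force: [-0.4, 0.1, -0.7]
opening: 0.0605
gripper_force: 0.0
t 7.175 pos [0.5869 0.2943 0.0637] F [-0.4  0.1 -0.7] q [ 0.39  0.39  1.47 -0.    1.28  1.79] open 0.0605
turn [-0.     -0.0013 -0.0007]
[0.5901 0.2956 0.0639] -> [ 0.0068 -0.0015 -0.0005]
[0.593  0.2961 0.0643] -> [ 0.0127 -0.0015 -0.0013]
[0.595  0.2965 0.0646] -> [ 0.0167 -0.0015 -0.0018]
[0.5969 0.2968 0.0649] -> [ 0.0206 -0.0015 -0.0024]
TCP in tray mm [41.6 66.8 19.2]
```

View pics/s4.png

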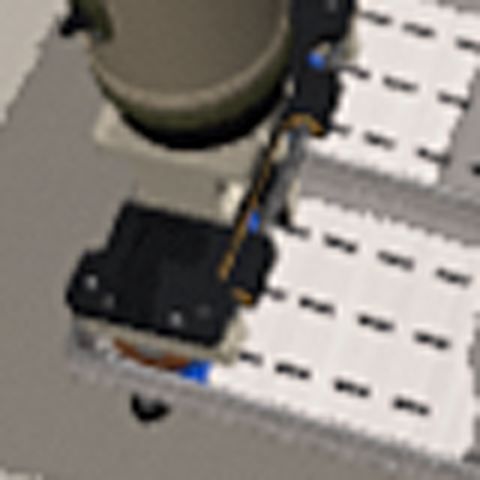

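The pad force dropped from 0.9 N to 0, and blue now shows downhill of the roller at (200,370), so it has probably tipped over the crest. I'll advance 5 mm more, which still stops short of the rest, then back off.

```bash
python3 -m crank '[[[0.3,0.002,0,-0.0003,0,0,0],[0.3,0.004,0,-0.0006,0,0,0],[0.3,0.006,0,-0.0009,0,0,0],[0.3,0.008,0,-0.0012,0,0,0],[0.3,0.01,0,-0.0015,0,0,0]]]'
python3 -m crank '[[[0.3,-0.008,0,0.001,0,0,0],[0.3,-0.016,0,0.001,0,0,0],[0.3,-0.024,0,0.001,0,0,0],[0.3,-0.04,0,0.001,0,0,0],[0.3,-0.06,0,0.001,0,0,0]]]'
python3 - <<'E'
from h import *
import cv2
go()
a=read_camera("scene")[225:305,220:300,::-1]
cv2.imwrite("pics/s5.png",cv2.resize(a,None,fx=6,fy=6,interpolation=cv2.INTER_CUBIC))
E
```

```text
t: 7.85
tool_pos: [0.5914, 0.2951, 0.0644]
orientation: [-3.13, -0.27, -0.002]
force: [0.2, 0.8, 0.1]
opening: 0.0602
gripper_force: 0.0
t: 8.48
tool_pos: [0.5612, 0.2898, 0.0638]
orientation: [-3.13, -0.27, -0.002]
force: [0.1, -0.2, -0.3]
opening: 0.0606
gripper_force: 0.0
t 8.475 pos [0.5612 0.2898 0.0638] F [ 0.1 -0.2 -0.3] q [ 0.4   0.33  1.55 -0.    1.26  1.79] open 0.0606
turn [-0.     -0.001  -0.0007]
TCP in tray mm [15.8 66.8 22.9]
```

View pics/s5.png

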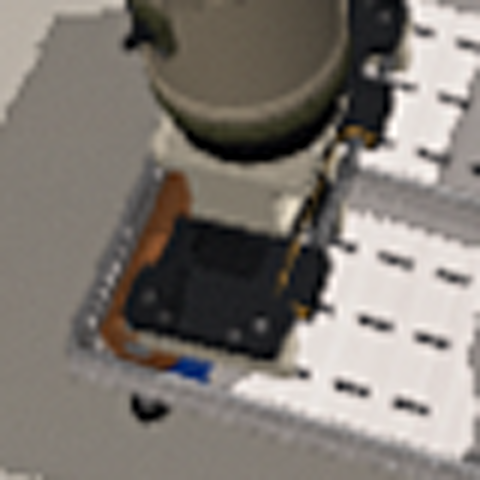

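The roller stays beside the end stop at (150,260) with no fingers on it. Lifting clear for the final look.

```bash
python3 -m crank '[[[0.3,-0.04,0,-0.03,0,0,0],[0.3,-0.08,0,-0.1,0,0,0],[0.3,-0.12,0,-0.2,0,0,0],[0.3,-0.18,0,-0.3,0,0,0],[0.3,-0.25,0,-0.38,0,0,0]]]'
python3 -m crank '[[[0.3,-0.02,0.1,0,0,0,0],[0.3,-0.04,0.2,0,0,0,0],[0.3,-0.05,0.3,0,0,0,0],[0.3,-0.05,0.4,0,0,0,0],[0.3,-0.05,0.5,0,0,0,0]]]'
python3 - <<'E'
from h import *
import cv2
go()
a=read_camera("scene")[185:315,220:365,::-1]; b=read_camera("top")[155:240,195:300,::-1]
cv2.imwrite("pics/s6.png",np.hstack([cv2.resize(a,(435,390),interpolation=2),cv2.resize(b,(365,390),interpolation=2)]))
P=np.load("P.npy")
for n,k,o in(("scene",3,(220,185)),):
    print(((proj(n,tray(P,[(80.5,67.5,21),(80.5,127,21),(80.5,8,21)]))-o)*k).round())
q=proj("top",tray(P,[(80.5,67.5,21),(80.5,127,21),(80.5,8,21)]))-(195,155);print((q*[365/105,390/85]+[435,0]).round())
E
```

```text
t: 9.15
tool_pos: [0.4377, 0.2684, 0.256]
orientation: [-3.129, -0.269, -0.006]
force: [0.6, -1.1, 0.7]
opening: 0.0607
gripper_force: 0.0
t: 9.78
tool_pos: [0.4563, 0.0165, 0.2538]
orientation: [-3.13, -0.27, -0.004]
force: [0.7, 0.0, 0.4]
opening: 0.0608
gripper_force: 0.0
t 9.775 pos [0.4563 0.0165 0.2538] F [0.7 0.  0.4] q [-0.08 -0.28  1.82  0.    1.6   1.32] open 0.0608
turn [ 0.0001 -0.0017 -0.0005]
TCP in tray mm [-107.5 -189.2  225.6]
[[ 89. 246.]
 [ 66. 300.]
 [110. 195.]]
[[545. 113.]
 [486. 128.]
 [603.  98.]]
```

View pics/s6.png

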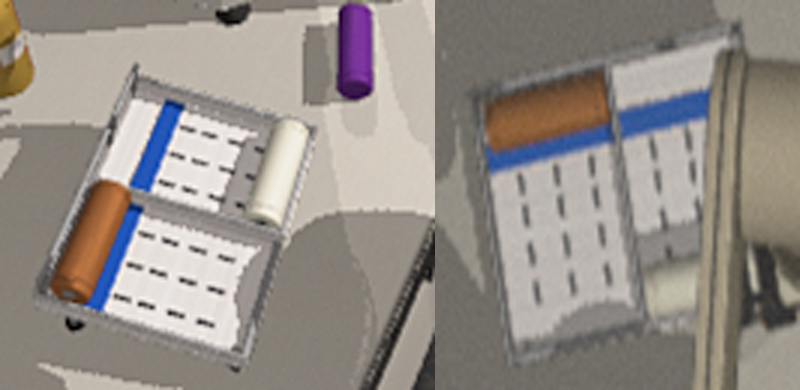

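The brown roller is in the rest at scene (90,243) / top (547,110), where (89,246) / (545,113) is predicted. It lies square to the lane, uphill of the ridge. The white and purple rollers haven't moved and the arm is clear.

```bash
python3 -c "from plant import *; print(close_job())"
```

```text
the job is handed in; nothing more can be done
None
```

The wood roller was rolled up the left lane, over the ridge and into the rest at the end stop, the white roller is still at the foot of its lane, and the job was handed in at about 10 s of the 38 s allowed.

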